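# Index the repair turntable and bring the magnifier over it

### The job

First turn the turntable anticlockwise (seen from above) until the cordless drill clamped on it points its chuck at the yellow arrow and the turntable clicks into that stop. Then swing the white magnifier on its arm until its lens is centred over the middle of the turntable, and leave both there. Do not knock over or push aside the bin, can, bottle or screwdriver around the fixture.

Things in the scene. Friction and masses are not known exactly. Their poses are not given: they have to be found in the camera images.
- fixture: grey board 360 x 440 x 15 mm, fixed to the bench, carrying the turntable, yellow arrow and magnifier column. Origin on the bench surface under the turntable's axis, z up; the board reaches 180 mm each way along x, -200 to +240 mm along y. The arrow lies along -y from the axis, the column at x +120, y +170 mm.
- platter (a joint): turntable angle (rad), growing anticlockwise from above; 0 = chuck at the yellow arrow. Stays where left (under 1 N at the post turns it). Spring stops at -2.09, -1.05, 0, +1.05: within 0.1 of a stop it is drawn home; the hump 0.27 to 0.13 to either side of a stop takes 4 to 7 N at the post, then it snaps on by itself. Hard limits -2.5, +1.3. Starts between -2.0 and -0.65.
- hub (a point): centre of the turntable's top face, on its axis, 60 mm above the bench. The platter is an aluminium disc 244 mm in diameter, 15 mm thick, clear of the board by 30 mm. The drill on it is clamped and part of it, reaching up to 61 mm above the disc (chuck axis 30 mm above it).
- chuck_tip (a point): tip of the short bit in the drill's chuck, 113 mm from the turntable's axis, 90 mm above the bench; the drill lies flat, grey and black, its pistol handle flat to one side.
- post_top (a point): top centre of the upright orange post on the turntable, to push it round by: 20 mm diameter, standing 60 mm above the disc (top 120 mm above the bench), 100 mm from the axis, 75 degrees anticlockwise from the chuck. Nothing on the disc stands within 45 mm of it.
- arrow_tip (a point): tip of the yellow arrow on the board, pointing at the turntable's axis, 131 mm from it, 27 mm above the bench.
- magnifier (a joint): angle of the magnifier's arm about its vertical pivot (rad), growing anticlockwise seen from above; 0 = lens exactly over the turntable's axis. Swings level from -2.0 to +0.7 with friction (about 2 N at the orange knob) and stays where it is left. It starts swung away, between -1.7 and -1.0.
- lens (a point): centre of the clear lens in its white ring, 120 mm outside diameter and 22 mm thick, 213 mm above the bench; 208 mm from the pivot. The ring's underside is 202 mm above the bench, the arm's 204 mm.
- lamp_knob (a point): top centre of the upright orange knob on the magnifier's arm, to push it by: 20 mm diameter, standing 50 mm above the arm (arm's top 222 mm, knob's top 272 mm above the bench), 120 mm from the pivot on the line from the pivot to the lens.
- lamp_pivot (a point): pivot axis of the magnifier's arm on the fixture's column, 208 mm from the turntable's axis; this point 202 mm above the bench, the pivot's black cap reaches 228 mm.
- bin: yellow open bin 150 x 200 x 90 mm, loose, left of the fixture; origin under its centre. Leave alone.
- can: red spray can, 60 mm diameter, 170 mm tall, loose, right of the fixture; origin under its centre. Leave alone.
- jar: white bottle with orange cap, 64 mm diameter, 110 mm tall, loose, right of the fixture; origin under its centre. Leave alone.
- driver: red-handled screwdriver, 190 mm, lying on the bench at the right; origin under its middle. Leave alone.

How it is judged:
On the way, in this order (a step that is already met when the one before it is completed fails the run):
1. the turntable rests in the stop at the yellow arrow, the magnifier still away from over it (value of joint platter between -0.05 and 0.05 rad and velocity of joint platter between -0.05 and 0.05 rad/s and horizontal distance between lens and hub above 0.06 m), for 0.2 s.
2. the lens is at rest centred over the turntable (horizontal distance between lens and hub below 0.025 m and velocity of joint magnifier between -0.05 and 0.05 rad/s), for 0.2 s.
At the end, for the whole second after the job is handed in: The turntable is at rest in the stop where the chuck points at the yellow arrow (within 0.05 rad), and the lens is at rest with its centre within 25 mm, horizontally, of the turntable's axis (all of step 2 and value of joint platter between -0.05 and 0.05 rad and velocity of joint platter between -0.05 and 0.05 rad/s); the robot touches nothing.
It fails at once if the bin is pushed aside or knocked over (moved more than 30 mm or tipped more than 0.5 rad) (distance of bin from where it was at the start of the episode above 0.03 m or angle between bin's own z axis and vertical above 0.5 rad).
It fails at once if the can is pushed aside or knocked over (moved more than 30 mm or tipped more than 0.5 rad) (distance of can from where it was at the start of the episode above 0.03 m or angle between can's own z axis and vertical above 0.5 rad).
It fails at once if the jar is pushed aside or knocked over (moved more than 30 mm or tipped more than 0.5 rad) (distance of jar from where it was at the start of the episode above 0.03 m or angle between jar's own z axis and vertical above 0.5 rad).
It fails at once if the screwdriver is pushed aside (moved more than 30 mm) (distance of driver from where it was at the start of the episode above 0.03 m).
It also fails if it takes over 70 s, if anything falls off the work surface, if the arm or the gripper's body presses on something with over 40 N, if the wrist force passes 120 N, or if a joint passes its speed limit or range.

### The arm

A 7-joint arm with a two-finger parallel gripper is mounted at the origin on the work surface. World frame = base frame: x ahead of the robot, y to its left, z up, the work surface at z = 0. Lengths are in m, angles in rad, forces in N, time in s.
With the tool pointing down it reaches from about 0.425 to 0.925 m from the base axis. Payload 6.8 kg.
Tool frame: the origin (TCP) lies on the centre line of the jaws, within the pads' length; the fingertips stand bot.tip_reach ahead of it and the grasp point (between the pads) lies 3 mm ahead of it (bot.tip_reach is the distance from the TCP to the fingertips, in m); z points along the fingers, y is the line along which they close (so a half turn about z gives the same grasp; the last joint's range is limited). The gripper opens to 85 mm and grips with 20 to 120 N. Pads are 22 mm wide; open, the fingers measure 114 mm over their backs; the gripper's body (76 mm by 85 mm) begins 54 mm behind the grasp point. The pads swing forward as they close: fully open they stand 13 mm farther back than shut.
Start: joints at [-1.312, 0.477, 0.022, 1.555, -0.011, 1.109, -0.083], TCP at [0.242, 0.63, 0.253] pointing down, gripper open.
Joint ranges: [-2.96, 2.96], [-0.34, 2.1], [-1.41, 1.46], [0.24, 2.44], [-1.37, 4.51], [0.17, 1.92], [-2.96, 2.96]. Speed limits (rad/s): [2.39, 2.39, 3.14, 3.14, 3.14, 3.14, 3.14].

### API

Orientations are given as a unit quaternion [w, x, y, z].
In Python, from station import bot gives the robot as it stands.
- The arm moves only by the tool jog_arm, never from a script. Its argument "deltas" is a list of rows, each a list of 7 numbers: the shift along the world's x, y, z in m, then the turn, a rotation vector about the world's x, y, z in rad, then the opening, from 0 (shut) to 1 (fully open). In form: [[x, y, z, rx, ry, rz, grip], ...]. A call has 1 to 10 rows; each row shifts and turns the commanded pose from where the row before left it; what a row does not reach is not made up. A row lasts 1/10 s, in which the tool goes at most 50 mm and 8.59 degrees, less where a joint would pass 70% of its speed; a pose out of reach is approached as far as the arm can. A call with a gripper value outside its range is refused whole. The fingers move at their own pace and stop on an object; "newtons" is the grip in N (left out, the last holds). Time passes only in rows, so rows that do not move let the fingers close. It gives the time, the measured TCP pose, the force, the opening and the grip force at its end, in the units of the state.
- bot.get_obs(): the state, without advancing time (a new reading comes with each control period).
- bot.read_camera(name): name is "side" or "top"; returns a dict with "img" (384x512x3 uint8, red, green, blue), "K" (3x3 intrinsics, pixels), "dist_coeffs" ([k1, k2, p1, p2, k3] as OpenCV has them; the pictures are not rectified), "eye" and "attitude" of the camera in the world. Camera axes: x right, y down, z forward; pixel columns grow to the right and rows downward; lengths in m; the calibration is good to about 2 mm. A picture is of the moment at which its call begins. There is no depth.
- bot.hand_in(): hands the job in; it is judged then, once.
The state is a dict: "t": time; "q": joint angles; "joint_vel": joint speeds; "joint_torque": joint torques, N m; "eef_pos": TCP position; "tool_rot": TCP orientation; "contact_force": force on the tool from outside, world axes, zero at the start; "torque": the same for the moment, N m; "gripper_width": opening from 0.0 (shut) to 1.0 (fully open); "grasp_force": force on a finger pad.
Only numpy, scipy, OpenCV 4.12 (cv2) and the standard library are available. Lean on these libraries where they do the work, as an engineer would, in place of code of your own. Each camera call takes 0.05 s, during which the arm holds its last target. There are 200 camera calls.

## Working session

There is one attempt and no reset: what is moved stays moved. The work goes in short steps, Python scripts to look and compute and a tool call to move; the robot and the scene stay as the last step left them, time stands still between calls to the robot, and variables do not carry over. Pictures are saved under pics/ and viewed, at most 10 in all, crops included, and the job is handed in when it is done.

Besides the shell and the picture viewer there is one more tool, called as name([rows], argument=value, ...), one row to a line, values as JSON. jog_arm: Moves the arm, as the interface text tells. Its arguments: {"type":"object","properties":{"deltas":{"type":"array"},"newtons":{"type":"number"}},"required":["deltas"]}

```bash
mkdir -p pics; ls; python3 - <<'E'
from station import bot
import cv2,numpy as np
for n in ("top","side"):
    c=bot.read_camera(n); cv2.imwrite(f"pics/{n}0.png",c["img"][:,:,::-1]); print(n,c["K"],c["dist_coeffs"],c["eye"],c["attitude"])
print(bot.tip_reach); print(bot.get_obs())
E
```

```text
pics
top [[427.05647441   0.         257.61990414]
 [  0.         427.05647441 189.23652573]
 [  0.           0.           1.        ]] [-0.04721202  0.          0.          0.          0.        ] [0.42827494 0.02331297 1.38973452] [ 0.02431351 -0.69613785  0.71692501 -0.02862656]
side [[472.25405479   0.         245.81788101]
 [  0.         472.25405479 186.40425391]
 [  0.           0.           1.        ]] [-0.04428649  0.          0.          0.          0.        ] [-0.06578182 -0.64011827  1.20081206] [-0.3154082   0.87624591 -0.34404416  0.11976803]
0.022
{'t': 0.1, 'q': array([-1.31209881,  0.47773438,  0.02235394,  1.55633836, -0.01147898,
        1.10932994, -0.08308708]), 'joint_vel': array([ 0.00069345, -0.00135019,  0.00059144, -0.00080213,  0.00179062,
       -0.00103264, -0.00218903]), 'joint_torque': array([ 4.59575778e-03, -5.97761858e+01,  1.61347546e+00, -2.81953669e+01,
        1.27948704e-02,  5.02988623e-03,  4.13828673e-06]), 'eef_pos': array([0.24191413, 0.62962446, 0.25241779]), 'tool_rot': array([-8.05413967e-05,  1.82356363e-01,  9.83232144e-01, -8.36962645e-04]), 'contact_force': array([ 0.11977091,  1.00635462, -0.49181757]), 'torque': array([-0.03076061, -0.00473179, -0.04078833]), 'grasp_force': 0.0, 'gripper_width': 0.9998481131936685}
```

View pics/top0.png

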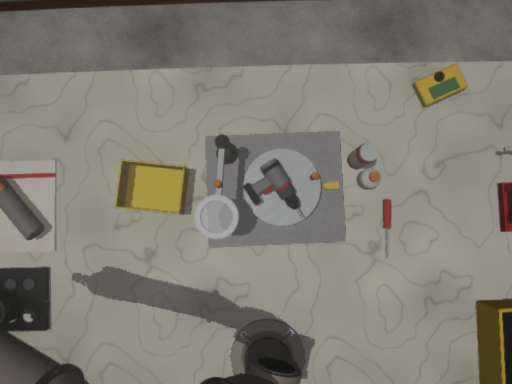

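View pics/side0.png

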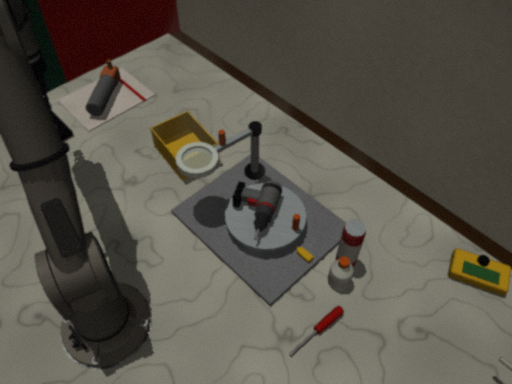

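The top view has world +x up and +y left. The platter is at about (283,187), the chuck tip at (303,218), the post at (315,176), the arrow at (331,185), the knob at (218,184), the lens at (216,217), and the can and jar at (367,155) and (372,178). The side view shows the same scene, with the post at (296,222) and the knob at (222,137).

```bash
cat > h.py <<'E'
import cv2,numpy as np
from scipy.spatial.transform import Rotation as R
def ray(c,px):
    p=cv2.undistortPoints(np.array([[px]],float),c["K"],c["dist_coeffs"])[0,0]
    q=c["attitude"]; return R.from_quat([q[1],q[2],q[3],q[0]]).apply([*p,1])
def onz(c,px,z):
    d=ray(c,px); e=np.array(c["eye"]); return e+d*(z-e[2])/d[2]
def cross(c1,p1,c2,p2):
    d1,d2=ray(c1,p1),ray(c2,p2); e1,e2=np.array(c1["eye"]),np.array(c2["eye"])
    s=np.linalg.lstsq(np.c_[d1,-d2],e2-e1,rcond=None)[0]
    a,b=e1+s[0]*d1,e2+s[1]*d2; return (a+b)/2,np.linalg.norm(a-b)
def blobs(img,lo,hi,amin=15):
    m=cv2.inRange(cv2.cvtColor(img,cv2.COLOR_RGB2HSV),np.array(lo),np.array(hi))
    n,l,s,c=cv2.connectedComponentsWithStats(m)
    return [(np.round(c[i],1),s[i].tolist()) for i in range(1,n) if s[i,4]>=amin]
ORANGE=((4,150,90),(14,255,255)); YEL=((18,150,90),(32,255,255))
E
python3 - <<'E'
from station import bot
from h import *
for n in("top","side"):
    c=bot.read_camera(n); print(n)
    for k in(ORANGE,YEL):
        for b in blobs(c["img"],*k): print(b)
        print()
    im=c["img"]
    x0,y0,w=(190,120,200) if n=="top" else (160,110,230)
    h=int(w*.72); cv2.imwrite(f"pics/{n}1.png",cv2.resize(im[y0:y0+h,x0:x0+w,::-1],(800,int(800*h/w)),interpolation=cv2.INTER_CUBIC))
E
```

```text
top
(array([314.1, 175.3]), [312, 173, 5, 5, 18])
(array([374.2, 176. ]), [371, 173, 8, 7, 47])
(array([216.9, 182.9]), [215, 181, 5, 5, 22])

(array([439. ,  83.6]), [415, 65, 52, 40, 668])
(array([157.3, 188.3]), [132, 166, 52, 46, 1940])
(array([332.9, 185.5]), [328, 183, 10, 5, 38])
(array([502. , 342.1]), [498, 308, 14, 76, 352])

side
(array([108.8,  70.8]), [101, 67, 16, 9, 84])
(array([221.2, 131.7]), [219, 130, 6, 4, 19])
(array([296.2, 216.5]), [294, 214, 6, 6, 24])
(array([344.1, 260.8]), [339, 256, 11, 10, 85])

(array([203.5, 129.6]), [186, 112, 31, 34, 48])
(array([177.8, 141.7]), [151, 127, 50, 31, 391])
(array([304.2, 253.3]), [297, 247, 16, 14, 120])
(array([480.6, 269. ]), [451, 249, 60, 43, 968])
```

View pics/top1.png

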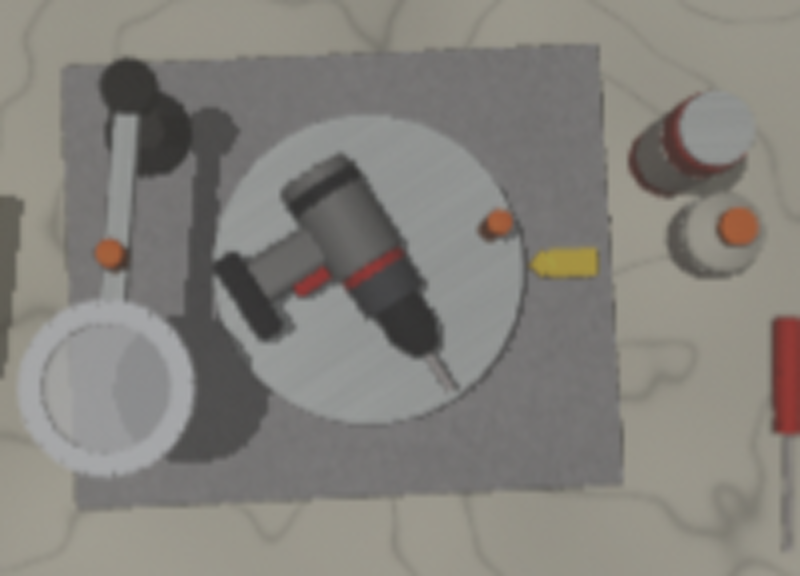

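View pics/side1.png

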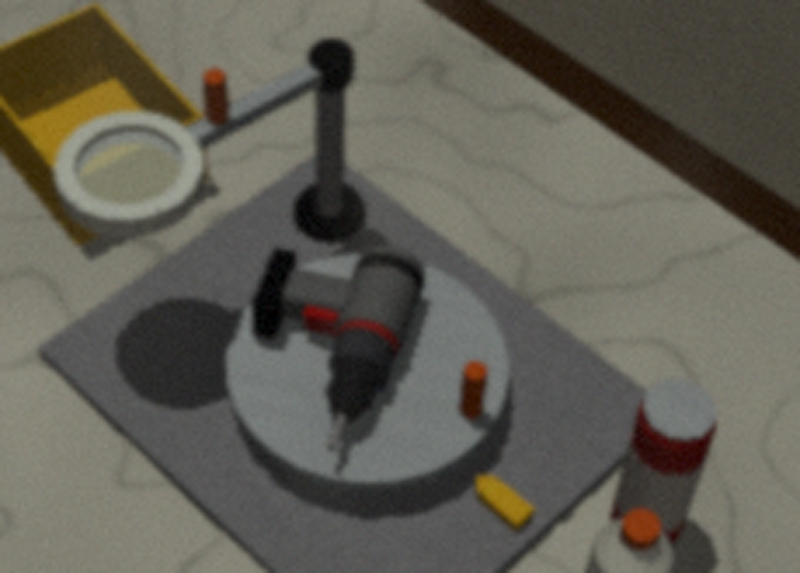

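The zoomed crops give these top-view pixels: platter centre (282.4,186.9), post top (314.4,174.6), chuck tip (304.2,217.1), arrow tip (322.2,185.7), pivot cap (221.9,141.1), lens (216.2,216.4) and knob (216.9,182.4). The side view has the post at (296.3,215.8) and the knob at (221.5,131.3).

```bash
python3 - <<'E'
from station import bot
from h import *
np.set_printoptions(precision=4,suppress=True)
t=bot.read_camera("top"); s=bot.read_camera("side")
P={k:onz(t,p,z) for k,p,z in [("hub",(282.4,186.9),.06),("post",(314.4,174.6),.12),("chuck",(304.2,217.1),.09),("arrow",(322.2,185.7),.027),("pivot",(221.9,141.1),.228),("lens",(216.2,216.4),.224),("knob",(216.9,182.4),.272),("can",(368.8,152),.17),("jar",(374.5,176.5),.11)]}
P["binflo"]=onz(t,(157.3,188.3),.01)
for k,v in P.items(): print(k,v,"r_hub",np.linalg.norm((v-P["hub"])[:2]),"r_piv",np.linalg.norm((v-P["pivot"])[:2]))
print(cross(t,(314.4,174.6),s,(296.3,215.8)),cross(t,(216.9,182.4),s,(221.5,131.3)))
C=np.array([onz(t,(190+x/4,120+y/4),.015)[:2] for x,y in [(62,66),(600,45),(622,485),(78,510)]])
print(C,[np.linalg.norm(C[i]-C[i-1]) for i in range(4)])
a=lambda u,v:np.arctan2(*(P[u]-P[v])[:2][::-1])
print("arrow dir",a("arrow","hub"),"post",a("post","hub"),"chuck",a("chuck","hub"),"hub-from-pivot",a("hub","pivot"),"knob",a("knob","pivot"),"lens",a("lens","pivot"))
e=(C[1]-C[0])+(C[2]-C[3]); print("board -y dir",np.arctan2(e[1],e[0]))
E
```

```text
hub [ 0.533  -0.0639  0.06  ] r_hub 0.0 r_piv 0.20960044423001006
post [ 0.5624 -0.1571  0.12  ] r_hub 0.09769967289894843 r_piv 0.28072671723047987
chuck [ 0.4366 -0.1251  0.09  ] r_hub 0.11419244001923123 r_piv 0.31771235454332747
arrow [ 0.5357 -0.1939  0.027 ] r_hub 0.13005800598139092 r_piv 0.32441103381277125
pivot [0.651  0.1093 0.228 ] r_hub 0.20960044423001006 r_piv 0.0
lens [0.4447 0.1299 0.224 ] r_hub 0.21296288081874826 r_piv 0.2073182356542961
knob [0.5332 0.1217 0.272 ] r_hub 0.18558263234961828 r_piv 0.11850769384168668
can [ 0.6184 -0.3107  0.17  ] r_hub 0.26114563903194443 r_piv 0.42123507487715944
jar [ 0.5525 -0.3407  0.11  ] r_hub 0.2774862586259675 r_piv 0.4606588471769257
binflo [0.5442 0.3387 0.01  ] r_hub 0.4027531786367148 r_piv 0.25304493495746616
(array([ 0.5627, -0.1574,  0.1195]), np.float64(0.0008247090270183312)) (array([0.5339, 0.1213, 0.2712]), np.float64(0.0016186777098192624))
[[ 0.7086  0.1782]
 [ 0.7137 -0.2618]
 [ 0.3556 -0.2637]
 [ 0.349   0.1728]] [np.float64(0.3596894890354808), np.float64(0.44000684087786285), np.float64(0.358039139400109), np.float64(0.43651874998553636)]
arrow dir -1.5497774401631847 post -1.265077536732088 chuck -2.575570291567275 hub-from-pivot -2.1690799991520753 knob 3.0368599922010504 lens 3.0419209890840286
board -y dir -1.5574856547489757
```

jog_arm([
  [0.022,-0.025,0.02,0,0,-0.05,0.5],
  [0.026,-0.028,0.02,0,0,-0.05,0.5],
  [0.026,-0.028,0.02,0,0,-0.05,0.5],
  [0.026,-0.028,0.02,0,0,-0.05,0.5],
  [0.026,-0.028,0.02,0,0,-0.05,0.5],
  [0.026,-0.028,0.015,0,0,-0.05,0.5],
  [0.026,-0.028,0.01,0,0,-0.05,0.5],
  [0.026,-0.028,0,0,0,-0.05,0.5],
  [0.026,-0.028,0,0,0,-0.05,0.5],
  [0.026,-0.028,0,0,0,-0.05,0.5],
])

```text
t: 1.3
eef_pos: [0.4989, 0.3518, 0.3786]
tool_rot: [0.0, 0.421, 0.907, 0.0]
contact_force: [0.2, 1.2, -0.1]
gripper_width: 0.5
grasp_force: 0.0
```

jog_arm([
  [0.006,-0.046,0,0,0,-0.04,0.5],
  [0.006,-0.046,0,0,0,-0.04,0.5],
  [0.006,-0.046,0,0,0,-0.04,0.5],
  [0.006,-0.046,0,0,0,-0.04,0.5],
  [0.006,-0.046,0,0,0,-0.04,0.5],
  [0.006,-0.046,0,0,0,-0.04,0.5],
  [0.006,-0.046,0,0,0,-0.04,0.5],
  [0.006,-0.046,0,0,0,-0.04,0.5],
  [0.006,-0.046,0,0,0,-0.04,0.5],
  [0.006,-0.046,0,0,0,-0.04,0.5],
])

```text
t: 2.3
eef_pos: [0.5579, -0.1087, 0.3786]
tool_rot: [0.0, 0.592, 0.806, 0.0]
contact_force: [1.0, 0.2, 0.5]
gripper_width: 0.498
grasp_force: 0.0
```

```bash
cat > st.py <<'E'
from station import bot
from h import *
np.set_printoptions(precision=4,suppress=True)
o=bot.get_obs(); q=o["tool_rot"]; M=R.from_quat([q[1],q[2],q[3],q[0]]).as_matrix()
print(o["t"],o["eef_pos"],"yaw_y",np.arctan2(M[1,1],M[0,1]),"z",M[:,2],"q",o["q"],"w",o["gripper_width"],"F",o["contact_force"],"tip",bot.tip_reach)
E
python3 st.py
```

```text
2.3 [ 0.5579 -0.1087  0.3786] yaw_y 0.30266206598855594 z [ 0.0007  0.0004 -1.    ] q [-0.3975  0.2201  0.5847  1.6804 -0.1267  1.2783  0.5153] w 0.49846989335778796 F [1.0328 0.1665 0.4564] tip 0.022
```

jog_arm([
  [0.005,-0.048,0,0,0,0,0.5],
  [0,0,-0.04,0,0,0,0.5],
  [0,0,-0.04,0,0,0,0.5],
  [0,0,-0.04,0,0,0,0.5],
  [0,0,-0.04,0,0,0,0.5],
  [0,0,-0.03,0,0,0,0.5],
  [0,0,-0.02,0,0,0,0.5],
  [0,0,0,0,0,0,0.5],
])

```text
t: 3.1
eef_pos: [0.5612, -0.1542, 0.1655]
tool_rot: [-0.002, 0.592, 0.806, -0.001]
contact_force: [-1.1, -0.6, 0.8]
gripper_width: 0.502
grasp_force: 0.0
```

```bash
python3 - <<'E'
exec(open('st.py').read())
c=bot.read_camera("side"); im=c["img"][150:310,200:400,::-1]
cv2.imwrite("pics/side2.png",cv2.resize(im,(750,600),interpolation=cv2.INTER_CUBIC))
E
```

```text
3.1 [ 0.5612 -0.1542  0.1655] yaw_y 0.3041242691350802 z [-0.0056  0.0007 -1.    ] q [-0.2395  0.469   0.5265  1.8881 -0.3011  0.8691  0.7421] w 0.5016581566143216 F [-1.0602 -0.632   0.8171] tip 0.022
```

View pics/side2.png

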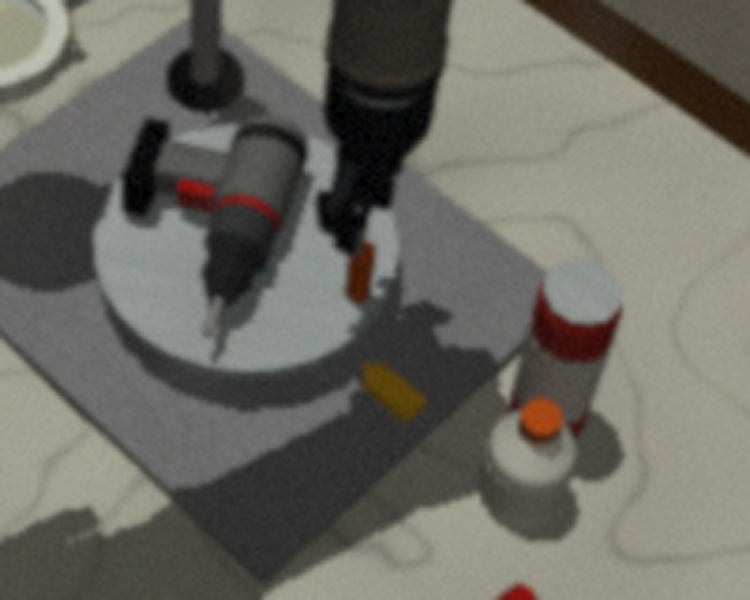

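The fingers straddle the orange post, which sits at crop (360,270), and they are clear of the drill. I'll finish the descent and plan the arc.

jog_arm([
  [0.001,-0.003,-0.03,0,0,0,0.5],
  [0,0,-0.022,0,0,0,0.5],
  [0,0,0,0,0,0,0.35],
  [0,0,0,0,0,0,0.35],
  [0,0,0,0,0,0,0.35],
])

```text
t: 3.65
eef_pos: [0.5654, -0.1582, 0.1183]
tool_rot: [0.001, 0.592, 0.806, 0.001]
contact_force: [-0.9, 0.1, -1.1]
gripper_width: 0.352
grasp_force: 0.0
```

```bash
python3 - <<'E'
exec(open('st.py').read())
hub=np.array([.533,-.064]); ph=np.linspace(-1.265,-.216,21)
p=hub+.1*np.c_[np.cos(ph),np.sin(ph)]; print(p[0],p[-1]); print(np.round(np.diff(p,axis=0),4).tolist(),np.diff(ph)[0])
E
```

```text
3.65 [ 0.5654 -0.1582  0.1183] yaw_y 0.30395688605334137 z [ 0.0032 -0.0004 -1.    ] q [-0.2013  0.5373  0.4892  1.9112 -0.3516  0.7745  0.7872] w 0.3524365198369252 F [-0.8609  0.0904 -1.1451] tip 0.022
[ 0.5631 -0.1594] [ 0.6307 -0.0854]
[[0.005, 0.0017], [0.0049, 0.002], [0.0048, 0.0022], [0.0046, 0.0025], [0.0045, 0.0027], [0.0043, 0.0029], [0.0042, 0.0032], [0.004, 0.0034], [0.0038, 0.0036], [0.0036, 0.0038], [0.0034, 0.004], [0.0032, 0.0041], [0.003, 0.0043], [0.0028, 0.0045], [0.0025, 0.0046], [0.0023, 0.0047], [0.002, 0.0048], [0.0018, 0.0049], [0.0015, 0.005], [0.0013, 0.0051]] 0.05245000000000011
```

jog_arm([
  [0.005,0.002,-0.008,0,0,0.052,0.35],
  [0.005,0.002,0,0,0,0.052,0.35],
  [0.005,0.002,0,0,0,0.052,0.35],
  [0.0045,0.0025,0,0,0,0.052,0.35],
  [0.0045,0.0025,0,0,0,0.052,0.35],
  [0.0045,0.003,0,0,0,0.052,0.35],
  [0.004,0.003,0,0,0,0.052,0.35],
  [0.004,0.0035,0,0,0,0.052,0.35],
  [0.004,0.0035,0,0,0,0.052,0.35],
  [0.0035,0.004,0,0,0,0.052,0.35],
])

```text
t: 4.65
eef_pos: [0.6089, -0.1305, 0.11]
tool_rot: [0.001, 0.364, 0.931, -0.0]
contact_force: [-0.2, -2.0, -1.6]
gripper_width: 0.35
grasp_force: 0.6
```

```bash
python3 st.py
```

```text
4.65 [ 0.6089 -0.1305  0.11  ] yaw_y 0.8256511050650849 z [ 0.0022 -0.001  -1.    ] q [-0.1396  0.5746  0.3412  1.8205 -0.2586  0.7878  1.1597] w 0.35010437066546113 F [-0.1989 -1.9959 -1.6137] tip 0.022
```

jog_arm([
  [0.0032,0.004,0,0,0,0.052,0.35],
  [0.003,0.004,0,0,0,0.052,0.35],
  [0.003,0.0042,0,0,0,0.052,0.35],
  [0.0025,0.0045,0,0,0,0.052,0.35],
  [0.0025,0.0045,0,0,0,0.052,0.35],
  [0.002,0.0045,0,0,0,0.052,0.35],
  [0.002,0.0048,0,0,0,0.052,0.35],
  [0.0016,0.0048,0,0,0,0.052,0.35],
  [0.0013,0.0048,0,0,0,0.052,0.35],
  [0.001,0.005,0,0,0,0.052,0.35],
])

```text
t: 5.65
eef_pos: [0.6313, -0.0854, 0.1102]
tool_rot: [0.001, 0.112, 0.994, -0.0]
contact_force: [0.3, 0.3, 0.0]
gripper_width: 0.355
grasp_force: 0.0
```

jog_arm([
  [0,0,0,0,0,0,0.5],
  [0,0,0,0,0,0,0.5],
  [0,0,0,0,0,0,0.5],
  [0,0,0,0,0,0,0.5],
])

```text
t: 6.05
eef_pos: [0.6302, -0.0852, 0.1086]
tool_rot: [0.0, 0.114, 0.994, -0.0]
contact_force: [-0.6, 0.4, 0.1]
gripper_width: 0.5
grasp_force: 0.0
```

```bash
python3 - <<'E'
exec(open('st.py').read())
c=bot.read_camera("side"); im=c["img"][150:310,200:400,::-1]
cv2.imwrite("pics/side3.png",cv2.resize(im,(750,600),interpolation=cv2.INTER_CUBIC))
E
```

```text
6.05 [ 0.6302 -0.0852  0.1086] yaw_y 1.3429769822475892 z [ 0.0003 -0.0003 -1.    ] q [-0.1126  0.5804  0.2043  1.7793 -0.1557  0.7972  1.5111] w 0.5001980179206376 F [-0.5726  0.4043  0.0844] tip 0.022
```

View pics/side3.png

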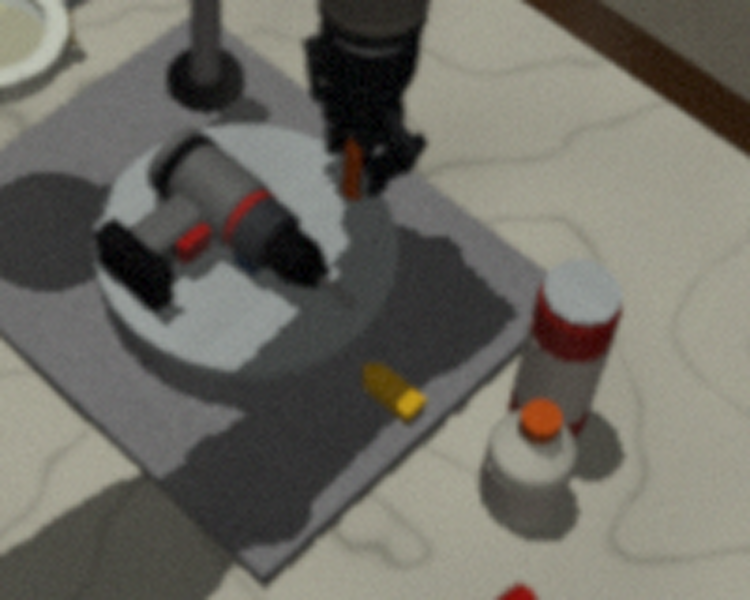

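The chuck at crop (320,270) now points at the arrow, and the wrist force is about zero. I'll lift, move over the knob and check.

jog_arm([
  [0,0,0.02,0,0,0,0.5],
  [0,0,0.04,0,0,0,0.5],
  [0,0,0.045,0,0,0,0.5],
  [0,0,0.045,0,0,0,0.5],
  [0,0,0.045,0,0,0,0.5],
  [0,0,0.045,0,0,0,0.5],
  [0,0,0.03,0,0,0,0.5],
  [-0.017,0.037,0,0,0,0,0.5],
  [-0.02,0.043,0,0,0,0,0.5],
  [-0.02,0.043,0,0,0,0,0.5],
])

```text
t: 7.1
eef_pos: [0.5724, 0.039, 0.3785]
tool_rot: [0.0, 0.114, 0.993, 0.0]
contact_force: [0.3, 1.0, -1.0]
gripper_width: 0.499
grasp_force: 0.0
```

jog_arm([
  [-0.02,0.043,0,0,0,0.05,0.5],
  [-0.02,0.041,0,0,0,0.05,0.5],
  [0,0,0,0,0,0,0.5],
  [0,0,0,0,0,0,0.5],
])

```text
t: 7.5
eef_pos: [0.5327, 0.123, 0.3784]
tool_rot: [0.0, 0.062, 0.998, -0.0]
contact_force: [-0.2, 0.0, 0.4]
gripper_width: 0.498
grasp_force: 0.0
```

```bash
python3 - <<'E'
exec(open('st.py').read())
t=bot.read_camera("top"); s=bot.read_camera("side")
for n,c in(("t",t),("s",s)): print(n,blobs(c["img"],*ORANGE,amin=8))
cv2.imwrite("pics/side4.png",cv2.resize(s["img"][100:280,160:400,::-1],(800,600),interpolation=cv2.INTER_CUBIC))
E
```

```text
7.5 [0.5327 0.123  0.3784] yaw_y 1.4459054943762206 z [ 0.0001 -0.0001 -1.    ] q [-0.4516  0.1655  0.1281  1.7046 -0.0219  1.2728  1.127 ] w 0.49774846481825713 F [-0.2045  0.0152  0.4145] tip 0.022
t [(array([289.7, 152.9]), [288, 151, 5, 5, 18]), (array([374.2, 176. ]), [371, 173, 8, 7, 47])]
s [(array([108.7,  70.7]), [101, 66, 16, 11, 90]), (array([294.9, 189. ]), [292, 187, 6, 5, 22]), (array([344.1, 260.8]), [339, 256, 11, 10, 85])]
```

View pics/side4.png

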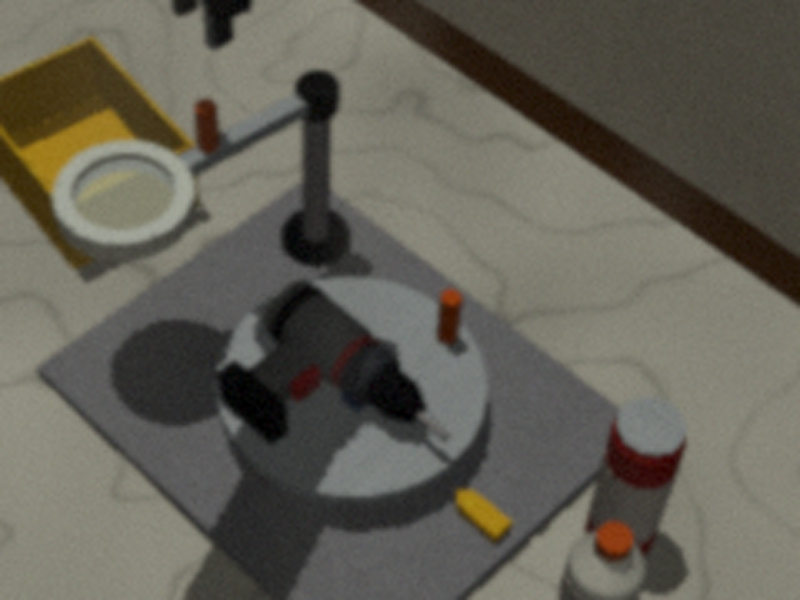

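jog_arm([
  [0.001,-0.001,-0.035,0,0,0,0.5],
  [0,0,-0.035,0,0,0,0.5],
  [0,0,-0.03,0,0,0,0.5],
  [0,0,-0.015,0,0,0,0.5],
  [0,0,0,0,0,0,0.35],
  [0,0,0,0,0,0,0.35],
  [0,0,0,0,0,0,0.35],
])

```text
t: 8.3
eef_pos: [0.5353, 0.1207, 0.2646]
tool_rot: [0.001, 0.064, 0.998, 0.0]
contact_force: [-0.1, 0.2, 0.2]
gripper_width: 0.354
grasp_force: 0.0
```

```bash
python3 - <<'E'
exec(open('st.py').read())
t=bot.read_camera("top"); s=bot.read_camera("side")
p=cross(t,(290,152.3),s,(294.9,188.4)); d=p[0][:2]-[.533,-.064]; a=np.arctan2(d[1],d[0])
print(p,np.hypot(*d),"platter",a-1.309+1.555)
piv=np.array([.651,.1093]); ph=np.linspace(3.04,4.112,21)
x=piv+.12*np.c_[np.cos(ph),np.sin(ph)]; print(x[0],x[10],x[-1]); print(np.round(np.diff(x,axis=0),4).tolist())
E
```

```text
8.3 [0.5353 0.1207 0.2646] yaw_y 1.4425796073784303 z [ 0.0022  0.0006 -1.    ] q [-0.4374  0.2562  0.1222  1.8556 -0.0359  1.0296  1.1418] w 0.3540174054744381 F [-0.1026  0.1934  0.1646] tip 0.022
(array([ 0.6319, -0.0865,  0.1203]), np.float64(0.0004425279890626597)) 0.10145114497641611 platter 0.02243830278215575
[0.5316 0.1215] [0.5421 0.0588] [0.5832 0.0103]
[[-0.0005, -0.0064], [-0.0001, -0.0064], [0.0002, -0.0064], [0.0006, -0.0064], [0.0009, -0.0064], [0.0012, -0.0063], [0.0016, -0.0062], [0.0019, -0.0061], [0.0022, -0.006], [0.0025, -0.0059], [0.0029, -0.0058], [0.0032, -0.0056], [0.0035, -0.0054], [0.0037, -0.0052], [0.004, -0.005], [0.0043, -0.0048], [0.0045, -0.0046], [0.0048, -0.0043], [0.005, -0.004], [0.0052, -0.0038]]
```

The platter reads 0.02 rad, so it is home in the stop. Now I'll swing the magnifier along the arc.

jog_arm([
  [-0.001,-0.0064,0,0,0,0.05,0.35],
  [-0.0005,-0.0064,0,0,0,0.05,0.35],
  [0,-0.0064,0,0,0,0.05,0.35],
  [0.0005,-0.0064,0,0,0,0.05,0.35],
  [0.001,-0.0064,0,0,0,0.05,0.35],
  [0.001,-0.0063,0,0,0,0.05,0.35],
  [0.0015,-0.0062,0,0,0,0.05,0.35],
  [0.002,-0.0061,0,0,0,0.05,0.35],
  [0.002,-0.006,0,0,0,0.05,0.35],
  [0.0025,-0.006,0,0,0,0.05,0.35],
])

```text
t: 9.4
eef_pos: [0.5441, 0.0596, 0.2645]
tool_rot: [0.002, -0.187, 0.982, 0.001]
contact_force: [2.2, 3.0, 0.8]
gripper_width: 0.353
grasp_force: 1.1
```

jog_arm([
  [0.003,-0.0058,0,0,0,0.05,0.35],
  [0.003,-0.0056,0,0,0,0.05,0.35],
  [0.0035,-0.0054,0,0,0,0.05,0.35],
  [0.0037,-0.0052,0,0,0,0.05,0.35],
  [0.004,-0.005,0,0,0,0.05,0.35],
  [0.0043,-0.0048,0,0,0,0.05,0.35],
  [0.0045,-0.0046,0,0,0,0.05,0.35],
  [0.0048,-0.0043,0,0,0,0.05,0.35],
  [0.005,-0.004,0,0,0,0.05,0.35],
  [0.005,-0.0035,0,0,0,0.05,0.35],
])

```text
t: 10.4
eef_pos: [0.5846, 0.0114, 0.2644]
tool_rot: [0.001, -0.424, 0.906, 0.0]
contact_force: [-1.4, 2.8, 1.0]
gripper_width: 0.35
grasp_force: 1.1
```

```bash
python3 st.py
```

```text
10.4 [0.5846 0.0114 0.2644] yaw_y 2.4468665906361244 z [ 0.0015  0.0015 -1.    ] q [-0.1479  0.3174  0.028   1.7683 -0.0116  1.0543  2.3313] w 0.35034561719184376 F [-1.3996  2.8278  1.0213] tip 0.022
```

jog_arm([
  [0.002,-0.0015,0,0,0,0,0.35],
  [0.002,-0.0015,0,0,0,0,0.35],
  [0,0,0,0,0,0,0.35],
  [-0.002,0.0015,0,0,0,0,0.55],
  [0,0,0,0,0,0,0.55],
  [0,0,0,0,0,0,0.55],
  [0,0,0.03,0,0,0,0.55],
  [0,0,0.04,0,0,0,0.55],
  [0,0,0.04,0,0,0,0.55],
])

```text
t: 11.3
eef_pos: [0.5855, 0.0087, 0.3742]
tool_rot: [-0.001, -0.423, 0.906, 0.0]
contact_force: [0.3, 0.2, 0.7]
gripper_width: 0.553
grasp_force: 0.0
```

jog_arm([
  [-0.02,0.04,0,0,0,0,0.55],
  [-0.02,0.045,0,0,0,0,0.55],
  [-0.02,0.045,0,0,0,0,0.55],
  [-0.01,0.045,0,0,0,0,0.55],
  [0,0.045,0,0,0,0,0.55],
  [0,0.045,0,0,0,0,0.55],
  [0,0.045,0,0,0,0,0.55],
  [0,0.03,0,0,0,0,0.55],
  [0,0,0,0,0,0,0.55],
  [0,0,0,0,0,0,0.55],
])

```text
t: 12.3
eef_pos: [0.5158, 0.3492, 0.3728]
tool_rot: [-0.0, -0.423, 0.906, -0.0]
contact_force: [0.3, -1.0, -0.1]
gripper_width: 0.551
grasp_force: 0.0
```

```bash
python3 - <<'E'
exec(open('st.py').read())
t=bot.read_camera("top"); s=bot.read_camera("side")
for n,c in(("t",t),("s",s)): print(n,blobs(c["img"],*ORANGE,amin=8))
cv2.imwrite("pics/top5.png",cv2.resize(t["img"][120:264,190:390,::-1],(800,576),interpolation=cv2.INTER_CUBIC))
E
```

```text
12.3 [0.5158 0.3492 0.3728] yaw_y 2.445164937718225 z [-0.0005 -0.0008 -1.    ] q [-0.5753  0.3154 -0.1583  1.5223  0.0509  1.3088  1.7061] w 0.550674582910969 F [ 0.2771 -0.9511 -0.07  ] tip 0.022
t [(array([289.8, 152.6]), [288, 151, 4, 4, 13]), (array([258.9, 161.9]), [257, 160, 5, 5, 22]), (array([374.1, 176.1]), [371, 173, 8, 7, 47])]
s [(array([108.8,  70.7]), [101, 66, 16, 11, 90]), (array([262. , 143.4]), [260, 141, 5, 5, 21]), (array([294.8, 188.9]), [292, 187, 6, 5, 23]), (array([344.1, 260.8]), [339, 256, 11, 10, 85])]
```

View pics/top5.png

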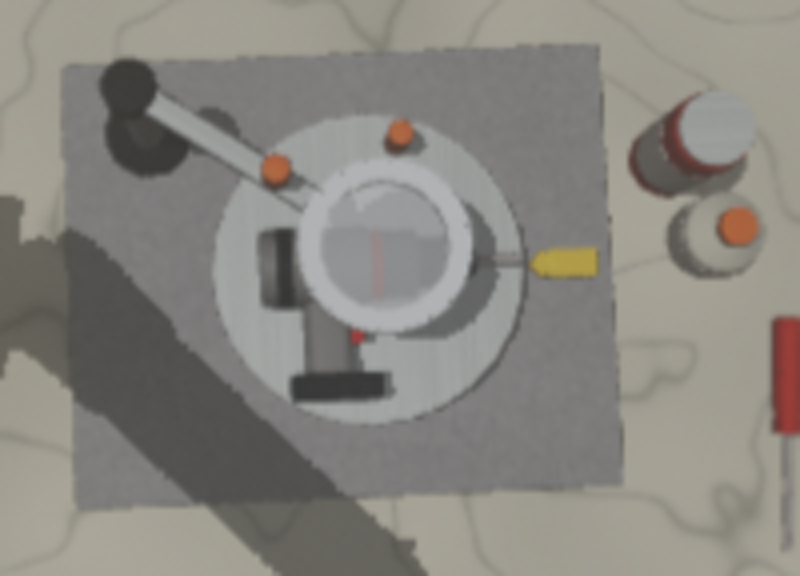

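The ring is centred at crop (386,246), which is full-image pixel (286.4,181.4). The chuck is in line with the arrow.

```bash
python3 - <<'E'
exec(open('st.py').read())
t=bot.read_camera("top"); s=bot.read_camera("side")
l=onz(t,(286.1,181.1),.224); h=np.array([.533,-.064]); print("lens",l,np.linalg.norm(l[:2]-h))
k=cross(t,(258.9,161.5),s,(262.2,142.9)); d=k[0][:2]-[.651,.1093]; a=np.arctan2(d[1],d[0]); print(k,np.hypot(*d),"mag",a+2.171)
E
```

```text
12.4 [0.5166 0.3474 0.3733] yaw_y 2.442001919169849 z [ 0.0003 -0.001  -1.    ] q [-0.5735  0.3141 -0.1568  1.523   0.0509  1.3088  1.7061] w 0.5520482885045542 F [-0.3341  0.2046 -0.6145] tip 0.022
lens [ 0.5357 -0.0638  0.224 ] 0.002714479422000775
(array([0.5858, 0.0093, 0.2715]), np.float64(0.0011199518946678453)) 0.11934195573963552 mag 0.022138369380950262
```

The lens is within about 5 mm of the axis, so I'll hand in.

```bash
python3 -c "
from station import bot
print(bot.hand_in())"
```

```text
the job is handed in; nothing more can be done
None
```

The job is handed in, with no verdict returned: the turntable is in the arrow stop (about 0.02 rad by camera), the lens is about 3–5 mm from its axis, the arm is clear, and no move went near the bin, can, bottle or screwdriver.

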